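# Set the plaster vibrator by clicks and start it

### The arm

A 6-joint arm with a two-finger parallel gripper is mounted at the origin on a cart in front of the work surface, level with it; the furniture and walls round the work are solid. World frame = base frame: x ahead of the robot, y to its left, z up, the work surface at z = 0. Lengths are in mm, angles in degrees, forces in N, time in s.
With the tool pointing down it reaches from about 300 to 850 mm from the base axis. Payload 4.2 kg.
Tool frame: the origin (TCP) lies midway between the tips of the shut fingers; the grasp point (between the pads) lies env.hold_point_z behind it (env.hold_point_z is the distance from the TCP to the grasp point, in mm); z points along the fingers, y is the line along which they close (so a half turn about z gives the same grasp; the last joint's range is limited). The gripper opens to 91 mm and grips with 3 to 60 N. Pads are 32 mm wide; open, the fingers measure 118 mm over their backs; the gripper's body (76 mm by 178 mm) begins 60 mm behind the grasp point.
Start: joints at [-66.75, 18.312, 89.639, -0, 72.044, -1.146], TCP at [237.51, -523.675, 182.876] pointing down, gripper open.
Joint ranges: [-177.97, 177.97], [-48.28, 115.42], [12.27, 149.76], [-77.06, 257.06], [2.81, 150.46], [-146.56, 146.56]. Speed limits (degrees/s): [147.25, 147.25, 180, 180, 180, 180].

### API

Orientations are given as [roll, pitch, yaw] about the fixed x, y, z axes, in that order (R = Rz(yaw) Ry(pitch) Rx(roll)).
In Python, from workcell import env, viewer, spotter gives the robot as it stands.
- The arm moves only by the tool apply_moves, never from a script. Its arguments are lists of equal length, an entry for each row: "delta_pos": the shift along the world's x, y, z normalised to -1 to 1, where 1 is 120 mm, a list of three; "rot": the turn, a rotation vector about the world's x, y, z normalised to -1 to 1, where 1 is 1.5 rad, a list of three; "hand": the opening, from 0 (shut) to 1 (fully open). A call has 1 to 10 rows; each row is the pose to reach, as a shift and turn from the pose commanded when the call began; what a row does not reach only later rows make up. A row lasts 1/12 s, in which the tool goes at most 41.7 mm and 7.16 degrees, less where a joint would pass 70% of its speed; a pose out of reach is approached as far as the arm can. A call with a number of a shift or a turn outside -1 to 1 is refused whole. A call with a gripper value outside its range is refused whole. The fingers move at their own pace and stop on an object; "newtons" is the grip in N (left out, the last holds). Time passes only in rows, so rows that repeat a pose let the fingers close. It gives the time, the measured TCP pose, the force, the opening and the grip force at its end, in the units of the state.
- env.state(): the state, without advancing time (a new reading comes with each control period).
- viewer.grab_frame(name): name is "side" or "top"; returns a dict with "pixels" (480x640x3 uint8, red, green, blue), "camera_matrix" (3x3 intrinsics, pixels), "R" (3x3) and "t" (3): a world point X has camera coordinates R X + t. Camera axes: x right, y down, z forward; pixel columns grow to the right and rows downward; lengths in mm; the calibration is good to about 2 mm. A picture is of the moment at which its call begins. There is no depth.
- env.job_done(): hands the job in; it is judged then, once.
Trained networks look in a picture, given as the dict that the camera call returned (one of the last four; its "shot" number tells which), for a name from the list of things; names that differ only in an ending like _2 or _b are one class to them, and where a whole thing is asked for, a point or a joint stands for the part that bears it (a point fixed in the world has none). Each returns a list of dicts, best first, with "score" (0 to 1); they miss things now and then, are a little off and sometimes report something else, mostly with a low value. They report only what shows in the picture. A call takes as long as a camera call.
- spotter.trace(picture, query): "mask" (480x640 bool, what is visible of it) and "box" ([centre column, centre row, width, height] in pixels, round what is visible of it).
- spotter.landmark_of(picture, query): "position" ([column, row] in pixels: a listed point, or the origin of a listed thing).
The state is a dict: "time_s": time; "qpos": joint angles; "qvel": joint speeds; "effort": joint torques, N m; "ee_pos": TCP position; "ee_rot": TCP orientation; "force": force on the tool from outside, world axes, zero at the start; "torque": the same for the moment, N m; "gripper_width": finger opening in mm; "gripper_force": force on a finger pad.
Only numpy, scipy, OpenCV 4.12 (cv2) and the standard library are available. Lean on these libraries where they do the work, as an engineer would, in place of code of your own. Each camera call takes 0.05 s, during which the arm holds its last target. There are 200 camera calls.

### The job

The plaster vibrator is left on an unknown intensity. Push its black bar knob in against its spring until you feel it bottom and, keeping it lightly pushed in, turn it anticlockwise to the zero click at its end stop, then exactly four clicks clockwise and let go; only then press the green start button all the way in and let go. Do not force the knob against its lock, end stop or bottom, and leave the stone model on the vibrator and the green bowl beside it where they stand.

Things in the scene. Friction and masses are not known exactly. Their poses are not given: they have to be found in the camera images.
- vibrator: Plaster vibrator: white box 210 x 200 mm, fixed, its grey control panel flat and 65 mm above the worktop. Origin under its centre; x to its back, where a stone model stands on a ribbed black plate, y to its left, z up. Knob front left, start button front right.
- dial_axis (a point): Point on the panel on the knob's axis; axes as the box's. Heights over the panel at rest: grey collar (76 mm across) to 5 mm; black round skirt 46 mm across, 19.5 to 24.5; on it a flat-sided grip bar 14 mm wide, 42 long, 24.5 to 48.5, its top face with a white line. Nothing else within 70 mm of the axis tops 9 mm.
- bar_nominal (a point): Centre of the grip bar at rest, 36.5 mm over the panel; it does not sink with the knob. Pushing in takes 5 to 8.5 N, then a hard bottom after 4 to 13 mm: it differs from unit to unit, unseen, to be felt. Only the last 1.5 mm unlocks turning, so keep it lightly on the bottom, 12 to 16 N in all. Forced means over 12 N on the bottom beyond the spring, or 25 N (about 0.5 N m) on lock or end stop.
- knob (a joint): Knob angle, rad, growing clockwise from above; 0 is the zero click, clicks 0.349 (20 degrees) apart up to 8 (dots on the collar, zero red). The white-lined end of the bar points at 0.698 minus this angle, anticlockwise from dial_axis x. 0.15 N m takes it out of a click; released, it settles in the nearest. Hard end stop 2 degrees below zero. Play when locked: 5 degrees. Starts on click 1, 2 or 3.
- start (a joint): Travel of the start button in m, 0 out, 0.006 fully in; counts as pressed beyond 0.0045. A spring needs 1.5 N to start and 5 N fully in. It springs back.
- start_top (a point): Centre of the top face of the green round start button (28 mm across, in a black ring 44 mm across and 12 mm high), 22 mm above the panel, at the front right of the box, 105 mm to the right (-y) of the knob's axis. It is pressed straight down.
- stone_model: Yellow stone model of an arch, 39 x 74 x 35 mm, loose on the ribbed black plate (top 71 mm above the worktop) at the back of the vibrator; origin under its centre. Leave it alone.
- bowl: Green rubber mixing bowl, 109 mm across, 55 mm high, to the left of the vibrator; origin under its centre. Leave it alone.

How it is judged (in metres and radians):
On the way, in this order (a step that is already met when the one before it is completed fails the run):
1. the knob is turned back to its zero click (value of joint knob below 0.12 rad), for 0.2 s.
2. the knob stands four clicks clockwise of zero (value of joint knob between 1.276 and 1.516 rad), for 0.3 s.
3. the start button is pressed in with the knob on four clicks (all of step 2 and value of joint start above 0.0045 m), for 0.04 s.
At the end, for the whole second after the job is handed in: The knob rests on the fourth click from zero (1.396 rad, within 0.12), the start button is out again (under 1 mm), and the stone model stands within 15 mm of where it was (all of step 2 and value of joint start below 0.001 m and distance of stone_model from where it was at the start of the episode below 0.015 m); the robot touches nothing.
It fails at once if the knob is pressed onto its bottom with more than 12 N beyond its spring (contact force between knob_c2 and works_c0 above 12 N).
It fails at once if the knob is forced against its end stop with more than 25 N (contact force between knob_c3 and works_stop_c0 above 25 N).
It fails at once if the knob is forced against its lock with more than 25 N (contact force between knob and works_c1 above 25 N).
It fails at once if the start button is pressed before the knob stands on four clicks (value of joint start above 0.0045 m and (value of joint knob below 1.276 rad or value of joint knob above 1.516 rad)).
It fails at once if the stone model is shoved by more than 15 mm or the bowl by more than 30 mm (distance of stone_model from where it was at the start of the episode above 0.015 m or distance of bowl from where it was at the start of the episode above 0.03 m).
It also fails if it takes over 72 s, if anything falls off the work surface, if the arm or the gripper's body presses on something with over 40 N, if the wrist force passes 120 N, or if a joint passes its speed limit or range.

## Working session

There is one attempt and no reset: what is moved stays moved. The work goes in short steps, Python scripts to look and compute and a tool call to move; the robot and the scene stay as the last step left them, time stands still between calls to the robot, and variables do not carry over. Pictures are saved under pics/ and viewed, at most 10 in all, crops included, and the job is handed in when it is done.

Besides the shell and the picture viewer there is one more tool, called as name(argument=value, ...) on one line, values as JSON. apply_moves: Moves the arm, as the interface text tells. Its arguments: {"type":"object","properties":{"delta_pos":{"type":"array"},"rot":{"type":"array"},"hand":{"type":"array"},"newtons":{"type":"number"}},"required":["delta_pos","rot","hand"]}

```bash
mkdir -p pics; cat > h.py <<'E'
import numpy as np, cv2
from workcell import env, viewer, spotter
def ray(p,uv):
    d=np.linalg.inv(p["camera_matrix"])@np.array([uv[0],uv[1],1.]); R=np.array(p["R"]);t=np.array(p["t"])
    return -R.T@t, R.T@d
def at_z(p,uv,z):
    o,d=ray(p,uv); return o+d*(z-o[2])/d[2]
def tri(ps,uvs):
    A=np.zeros((3,3));b=np.zeros(3)
    for p,uv in zip(ps,uvs):
        o,d=ray(p,uv);d/=np.linalg.norm(d);M=np.eye(3)-np.outer(d,d);A+=M;b+=M@o
    return np.linalg.solve(A,b)
def proj(p,X):
    c=np.array(p["R"])@X+np.array(p["t"]);u=np.array(p["camera_matrix"])@c;return u[:2]/u[2]
E
python3 - <<'E'
from h import *
np.set_printoptions(precision=1,suppress=True)
print(env.state(),env.hold_point_z)
ps={n:viewer.grab_frame(n) for n in("side","top")}
for n,p in ps.items():
    cv2.imwrite(f"pics/{n}0.png",p["pixels"][:,:,::-1])
Z={"vibrator":0,"dial_axis":65,"bar_nominal":101.5,"start_top":87,"stone_model":71,"bowl":0}
for q,z in Z.items():
    uv=[]
    for n,p in ps.items():
        r=spotter.landmark_of(p,q)
        if r: 
            uv.append(np.array(r[0]["position"]));print(q,n,uv[-1],round(r[0]["score"],2),at_z(p,uv[-1],z))
    if len(uv)==2: print("  tri",tri(ps.values(),uv))
E
```

```text
{'time_s': 0.0, 'qpos': array([-66.7,  18.4,  89.7,  -0. ,  72. ,  -1.1]), 'qvel': array([ 0. , -0. ,  0.1,  0.1,  0.1, -0. ]), 'effort': array([ -0. , -41.2, -23.2,   0.1,   0. ,  -0. ]), 'ee_pos': array([ 237.3, -523.1,  182. ]), 'ee_rot': array([-179.9,    0. ,   24.4]), 'force': array([0.1, 0.8, 0.6]), 'torque': array([-0., -0., -0.]), 'gripper_force': 0.0, 'gripper_width': 91.2440288578554} 18.8
vibrator side [315.  336.6] 0.68 [ 531.1 -246.4    0. ]
vibrator top [363.9 244.1] 0.8 [ 535.  -242.6    0. ]
  tri [ 533.2 -243.1   -1.9]
dial_axis side [280.9 292.8] 0.91 [ 479.6 -219.1   65. ]
dial_axis top [352.9 270.5] 0.83 [ 476.3 -209.2   65. ]
  tri [ 478.1 -209.6   58.5]
bar_nominal side [275.9 267.9] 0.72 [ 473.  -204.6  101.5]
bar_nominal top [350.1 266.8] 0.73 [ 477.6 -202.   101.5]
  tri [ 475.2 -202.4  100.8]
start_top side [289.7 317.5] 0.8 [ 496.9 -314.1   87. ]
start_top top [407.7 253.6] 0.71 [ 491.5 -306.5   87. ]
  tri [ 494.5 -307.3   81.5]
stone_model side [353.6 297.1] 0.78 [ 590.7 -243.6   71. ]
stone_model top [362.  203.2] 0.69 [ 596.5 -241.2   71. ]
  tri [ 593.6 -241.5   70.5]
bowl side [288.5 256.2] 0.73 [481.8   4.6   0. ]
bowl top [231.6 291.9] 0.59 [472.4  18.5   0. ]
  tri [477.4  20.5 -10.1]
```

```bash
python3 - <<'E'
import cv2,numpy as np
t=cv2.imread("pics/top0.png")[190:310,290:450];s=cv2.imread("pics/side0.png")[220:370,200:400]
cv2.imwrite("pics/c0.png",np.vstack([cv2.resize(t,(400,300),interpolation=2),cv2.resize(s,(400,300),interpolation=2)]))
E
```

```text
(no output)
```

View pics/c0.png

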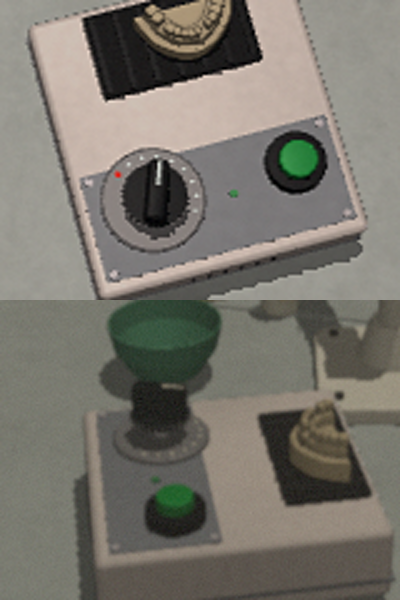

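View pics/top0.png

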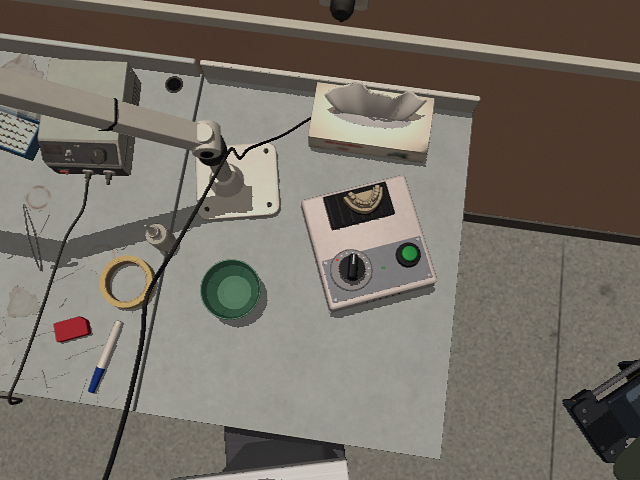

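Both crops show the knob front left with its red zero dot to the left of the white line, which points up the picture. The stone model is at top pixel (362,200), the green button at (408,254) and the bowl at (231,290). Next I measure the axis and angles precisely.

```bash
python3 - <<'E'
from h import *
np.set_printoptions(precision=1,suppress=True)
p=viewer.grab_frame("top"); im=p["pixels"].astype(int); R,G,B=im[...,0],im[...,1],im[...,2]
yy,xx=np.mgrid[:480,:640]
def cen(m,z):
    ys,xs=np.nonzero(m);return at_z(p,(xs.mean(),ys.mean()),z),len(xs)
box=lambda a,b,c,d:(xx>=a)&(xx<=b)&(yy>=c)&(yy<=d)
g,n=cen((G>1.6*R)&(G>1.4*B)&(G>80)&box(390,425,235,270),87);print("green",g,n)
r,n=cen((R>1.6*G)&(R>1.6*B)&(R>100)&box(330,352,250,270),70);print("red",r,n)
# skirt+bar dark region
for z,m in((113.5,(R>120)&(G>120)&box(347,357,250,268)),):
    w,n=cen(m,z);ys,xs=np.nonzero(m);print("white",w,n,list(zip(xs,ys)))
# silhouette of the knob by network
for q in("knob","vibrator"):
    for t in spotter.trace(p,q)[:1]: 
        m=t["mask"].astype(np.uint8);print(q,t["score"],t["box"])
        c=max(cv2.findContours(m,0,1)[0],key=cv2.contourArea)
        if q=="vibrator":
            b=cv2.boxPoints(cv2.minAreaRect(c));P=np.array([at_z(p,u,63) for u in b]);print(P)
            for i in range(4):
                e=P[(i+1)%4]-P[i];print(np.linalg.norm(e),np.degrees(np.arctan2(e[1],e[0])))
            print(P.mean(0))
d=(G<75)&(R<75)&box(335,372,250,290)
k=np.where(d[250:291,335:373],im[250:291,335:373].mean(2),0)
# collar: ellipse of grey ring vs panel is weak: print small map
f=cv2.resize(p["pixels"][240:300,320:385,::-1],None,fx=9,fy=9,interpolation=2);cv2.imwrite("pics/k.png",f)
for q in("dial_axis","bar_nominal","start_top"):
    u=spotter.landmark_of(p,q)[0]["position"];print(q,u,at_z(p,u,{"d":65,"b":101.5,"s":87}[q[0]]))
E
```

```text
green [ 492.7 -309.    87. ] 174
red [ 498.9 -182.9   70. ] 7
white [ 498.  -207.   113.5] 49 [(np.int64(349), np.int64(250)), (np.int64(350), np.int64(250)), (np.int64(351), np.int64(250)), (np.int64(352), np.int64(250)), (np.int64(347), np.int64(251)), (np.int64(348), np.int64(251)), (np.int64(349), np.int64(251)), (np.int64(350), np.int64(251)), (np.int64(351), np.int64(251)), (np.int64(352), np.int64(251)), (np.int64(353), np.int64(251)), (np.int64(354), np.int64(251)), (np.int64(355), np.int64(251)), (np.int64(356), np.int64(251)), (np.int64(357), np.int64(251)), (np.int64(347), np.int64(252)), (np.int64(348), np.int64(252)), (np.int64(349), np.int64(252)), (np.int64(350), np.int64(252)), (np.int64(351), np.int64(252)), (np.int64(352), np.int64(252)), (np.int64(353), np.int64(252)), (np.int64(354), np.int64(252)), (np.int64(355), np.int64(252)), (np.int64(356), np.int64(252)), (np.int64(357), np.int64(252)), (np.int64(347), np.int64(253)), (np.int64(348), np.int64(253)), (np.int64(349), np.int64(253)), (np.int64(350), np.int64(253)), (np.int64(355), np.int64(253)), (np.int64(356
[... 355 characters left out ...]
np.int64(258)), (np.int64(353), np.int64(259)), (np.int64(353), np.int64(260)), (np.int64(353), np.int64(261)), (np.int64(353), np.int64(262)), (np.int64(352), np.int64(263)), (np.int64(353), np.int64(263))]
knob 0.77 [353.4, 267.4, 29.6, 25.7]
vibrator 0.9 [367.9, 243.4, 133.7, 141.8]
[[ 617.3 -127.    63. ]
 [ 649.3 -335.4   63. ]
 [ 433.9 -356.2   63. ]
 [ 405.4 -156.6   63. ]]
210.84500882353353 -81.28177895603372
216.4545486667634 -174.47348383392313
201.6816807271922 98.11436609336202
214.0125951309077 7.947962801574775
[ 526.5 -243.8   63. ]
dial_axis [351.5, 269.6] [ 478.2 -206.9   65. ]
bar_nominal [348.7, 266.7] [ 478.1 -199.6  101.5]
start_top [407.2, 253.7] [ 491.4 -305.6   87. ]
```

View pics/k.png

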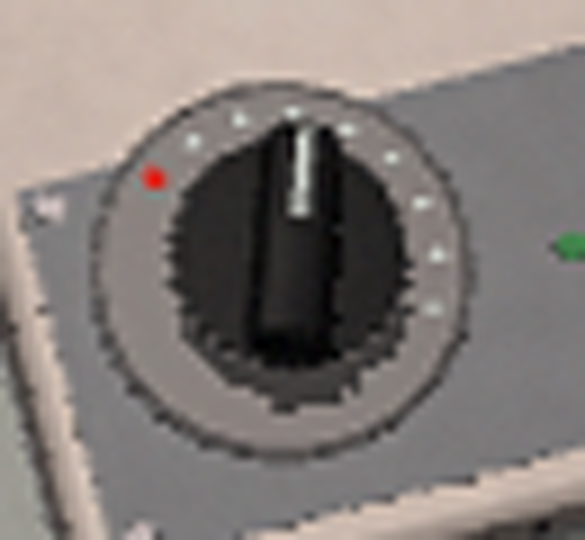

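The crop shows collar centre about (282,270), red dot (154,178) and white line from (305,130) to (298,215), apparently three clicks on from red.

```bash
python3 - <<'E'
from h import *
np.set_printoptions(precision=1,suppress=True)
p=viewer.grab_frame("top")
f=lambda x,y,z:at_z(p,((x+.5)/9-.5+320,(y+.5)/9-.5+240),z)
ax=f(282,270,69);print("axis",ax)
print("skirt",f(290,258,89.5))
a,b=f(305,128,113.5),f(298,215,113.5);print(a,b)
d=a-b;print("line yaw",np.degrees(np.arctan2(d[1],d[0])))
e1=f(285,120,113.5)
# bar edges top face: left edge, right edge
l1,l2=f(270,130,113.5),f(250,325,113.5); r1,r2=f(336,140,113.5),f(330,330,113.5)
for u,v in((l1,l2),(r1,r2)):
    d=u-v;print(u,v,np.degrees(np.arctan2(d[1],d[0])))
for x,y in((154,178),(194,142),(239,120),(293,113),(347,131),(391,158),(422,203),(437,255),(433,308)):
    q=f(x,y,70)-ax;print(np.degrees(np.arctan2(q[1],q[0])),np.linalg.norm(q))
Q=np.array([f(x,y,70) for x,y in((154,178),(194,142),(239,120),(293,113),(347,131),(391,158),(422,203),(437,255),(433,308))])
A=np.c_[2*Q[:,:2],np.ones(9)];s=np.linalg.lstsq(A,(Q[:,:2]**2).sum(1),rcond=None)[0];print("dots centre",s[:2])
c=-p["R"].T@p["t"];print("cam",c)
E
```

```text
axis [ 477.8 -205.5   69. ]
skirt [ 476.7 -205.6   89.5]
[ 497.3 -209.5  113.5] [ 480.9 -206.   113.5]
line yaw -12.001984326944225
[ 497.7 -202.9  113.5] [ 461.1 -194.4  113.5] -13.148388524528501
[ 494.3 -215.1  113.5] [ 458.4 -209.2  113.5] -9.343829287491369
47.31897273758842 31.134794665493793
27.23180445877462 30.81263916224643
8.60900799684806 31.12667749617986
-11.296248348001901 31.546632703759773
-32.09539956603674 30.779538396914596
-51.0354030801064 31.249525390254945
-71.16594464980263 30.82585249116861
-91.36732574789221 30.71348646939445
-111.3491563979919 30.581092233944428
dots centre [ 478.3 -205.5]
cam [ 328.6 -125.  1016.1]
```

apply_moves(delta_pos=[[0.668,0.884,-0.09],[0.668,0.884,-0.09],[0.668,0.884,-0.09],[0.668,0.884,-0.09]], rot=[[0,0,-0.14],[0,0,-0.14],[0,0,-0.14],[0,0,-0.14]], hand=[0.5,0.5,0.5,0.5])

```text
time_s: 1.38
ee_pos: [319.7, -413.0, 171.6]
ee_rot: [-179.8, -0.1, 12.5]
force: [-0.0, -0.2, -0.4]
gripper_width: 67.5
gripper_force: 0.0
```

apply_moves(delta_pos=[[0.668,0.884,-0.09],[0.668,0.884,-0.09],[0.668,0.884,-0.09],[0.668,0.884,-0.09]], rot=[[0,0,-0.14],[0,0,-0.14],[0,0,-0.14],[0,0,-0.14]], hand=[0.5,0.5,0.5,0.5])

```text
time_s: 1.72
ee_pos: [399.8, -307.8, 161.0]
ee_rot: [-179.9, -0.0, 0.5]
force: [0.0, -0.3, 0.3]
gripper_width: 45.9
gripper_force: 0.0
```

apply_moves(delta_pos=[[0.668,0.884,-0.09],[0.668,0.884,-0.09],[0.668,0.884,-0.09],[0.668,0.884,-0.09],[0.668,0.884,-0.09],[0.668,0.884,-0.09]], rot=[[0,0,-0.14],[0,0,-0.14],[0,0,-0.14],[0,0,-0.14],[0,0,-0.14],[0,0,-0.14]], hand=[0.5,0.5,0.5,0.5,0.5,0.5])

```text
time_s: 2.22
ee_pos: [477.9, -205.9, 150.4]
ee_rot: [179.9, 0.0, -11.6]
force: [0.3, -0.6, 0.4]
gripper_width: 45.9
gripper_force: 0.0
```

apply_moves(delta_pos=[[0,0,-0.16],[0,0,-0.32],[0,0,-0.47],[0,0,-0.47],[0,0,-0.47]], rot=[[0,0,0],[0,0,0],[0,0,0],[0,0,0],[0,0,0]], hand=[0.5,0.5,0.5,0.5,0.5])

```text
time_s: 2.63
ee_pos: [476.8, -206.8, 93.8]
ee_rot: [180.0, 0.1, -11.8]
force: [-0.7, -0.8, -0.1]
gripper_width: 45.8
gripper_force: 0.0
```

```bash
python3 - <<'E'
from h import *
p=viewer.grab_frame("top");q=viewer.grab_frame("side");print({k:env.state()[k] for k in("ee_pos","ee_rot","force","qpos")})
a=cv2.resize(p["pixels"][230:310,300:400,::-1],(500,400),interpolation=2)
b=cv2.resize(q["pixels"][220:300,230:330,::-1],(500,400),interpolation=2)
cv2.imwrite("pics/g.png",cv2.resize(np.hstack([a,b]),(800,320)))
E
```

```text
{'ee_pos': array([ 478.35562084, -206.83426652,   95.27802094]), 'ee_rot': array([ 1.79949867e+02, -1.14422775e-01, -1.17753903e+01]), 'force': array([ 0.75549854, -0.48575836,  0.27713775]), 'qpos': array([-2.46309029e+01,  1.76854720e+01,  1.04271498e+02, -2.76377535e-02,
        5.79203242e+01,  7.71591907e+01])}
```

View pics/g.png

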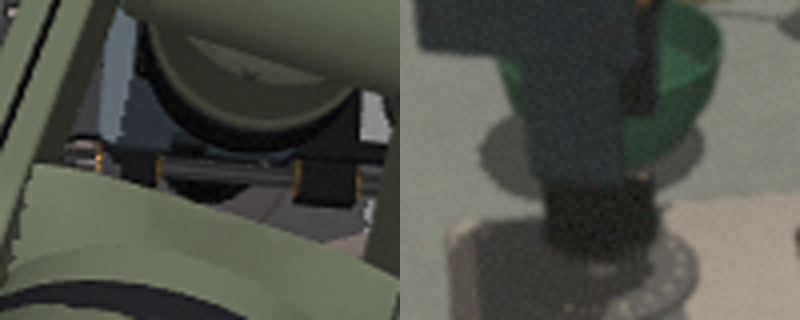

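The fingers straddle the bar with its black top between them (top crop about (225,185)). I close gently.

apply_moves(delta_pos=[[0,0,0],[0,0,0],[0,0,0],[0,0,0],[0,0,0],[0,0,0],[0,0,0],[0,0,0]], rot=[[0,0,0],[0,0,0],[0,0,0],[0,0,0],[0,0,0],[0,0,0],[0,0,0],[0,0,0]], hand=[0.1,0.1,0.1,0.1,0.1,0.1,0.1,0.1], newtons=12)

```text
time_s: 3.4
ee_pos: [478.0, -205.3, 94.0]
ee_rot: [180.0, 0.0, -11.7]
force: [-0.1, -0.0, -0.2]
gripper_width: 9.3
gripper_force: 0.0
```

```bash
python3 - <<'E'
from h import *
np.set_printoptions(precision=2,suppress=True)
for i in range(4):
    s=env.state();print(s["ee_pos"],s["ee_rot"],s["force"],s["torque"],s["gripper_width"],s["gripper_force"]);viewer.grab_frame("top")
E
```

```text
[ 477.98 -205.35   94.04] [179.99   0.01 -11.69] [-0.11 -0.04 -0.18] [0.07 0.04 0.  ] 9.261152754550004 0.0
[ 478.   -205.39   94.06] [179.99   0.   -11.69] [ 0.32 -0.37  0.76] [0.03 0.   0.02] 8.922869404239044 0.0
[ 477.98 -205.36   94.03] [180.     0.01 -11.69] [-0.32  0.15 -0.07] [-0.03 -0.03  0.02] 8.965518699011104 0.0
[ 477.98 -205.38   94.01] [180.     0.01 -11.7 ] [-0.22  0.16 -0.06] [0.07 0.01 0.02] 9.370429153748544 0.0
```

```bash
python3 - <<'E'
from h import *
q=viewer.grab_frame("side")
print(proj(q,np.array([478,-205.4,94.])),proj(q,np.array([478,-205.4,113.5])),proj(q,np.array([478,-205.4,65])))
cv2.imwrite("pics/g2.png",cv2.resize(q["pixels"][210:320,220:360,::-1],(763,600),interpolation=2))
E
```

```text
[279.37881849 272.24967507] [278.78233873 261.41130153] [280.24359597 287.96316936]
```

View pics/g2.png

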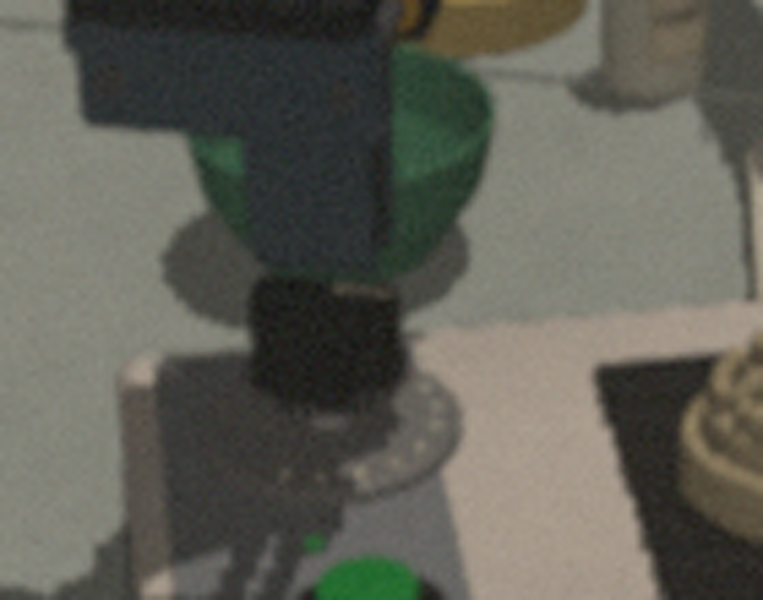

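The picture suggests the finger ends at row ~259, above the bar (261–283). I check this numerically.

```bash
python3 - <<'E'
from h import *
np.set_printoptions(precision=1,suppress=True)
q=viewer.grab_frame("side");print("cam",-q["R"].T@q["t"])
y=np.array([-np.sin(np.radians(11.7)),-np.cos(np.radians(11.7)),0])*1; y=np.array([np.sin(np.radians(-11.7)),-np.cos(np.radians(11.7)),0])
x=np.array([np.cos(np.radians(11.7)),-np.sin(np.radians(11.7)),0])
T=np.array([478,-205.4,94.])
P=lambda a,b,c:(proj(q,T+a*x+b*y+np.array([0,0,c]))-[220,210])*5.45
for c in(0,23): 
    print("tip near outer corners",P(-16,18,c),P(16,18,c),"body near low corners",P(-38,89,79+c),P(38,89,79+c))
    print(" body centre low",P(-38,0,79+c),P(38,0,79+c))
i0=cv2.imread("pics/side0.png")[...,::-1].astype(int);d=np.abs(i0-q["pixels"].astype(int)).sum(2)
for r in range(252,292,2): print(r,i0[r,262:300:3].mean(1).astype(int) if 0 else i0[r,264:298:4].sum(1)//3, q["pixels"][r,264:298:4].astype(int).sum(1)//3)
E
```

```text
cam [ 535.9 -988.2  578.6]
tip near outer corners [252.2 367.8] [363.5 378. ] body near low corners [ 73.7 242.7] [369.1 268.3]
 body centre low [175.5  81.7] [446.5 102.7]
tip near outer corners [247.4 297.3] [360.  307.3] body near low corners [ 65.9 162.1] [365.3 186.7]
 body centre low [169.6   6.1] [444.1  26.2]
252 [41 46 51 48 52 51 52 47 52] [46 48 48 52 48 46 40 49 51]
254 [55 43 48 47 46 51 47 45 41] [50 46 44 46 51 54 44 46 45]
256 [67 42 45 48 50 50 47 43 41] [70 46 51 52 49 48 41 46 48]
258 [65 54 43 48 50 44 43 44 48] [73 47 41 47 39 47 41 47 56]
260 [66 54 41 42 44 46 43 49 65] [67 55 34 37 42 46 44 56 67]
262 [66 31 26 32 53 89 75 53 66] [71 25 32 26 43 60 48 57 71]
264 [64 31 30 32 31 55 63 48 65] [67 31 31 28 25 35 48 43 70]
266 [60 26 32 25 30 35 30 36 73] [65 33 36 29 26 34 33 42 82]
268 [ 64  38  38  35  36  30  33  35 115] [ 67  33  29  36  31  26  28  36 125]
270 [ 95  33  32  26  29  29  33  40 117] [101  29  29  28  29  33  32  36 112]
272 [115  32  31  33  31  31  34  36 126] [122  33  36  29  30  26  35  37 115]
274 [100  25  24  36  38  28  35  28 123] [ 84  32  33  31  30  33  29  28 130]
276 [ 81  35  31  28  37  31  30  27 106] [ 56  27  34  33  33  31  35  31 117]
278 [78 33 33 28 30 35 30 34 89] [ 57  36  33  32  32  27  28  31 100]
280 [79 36 37 36 31 33 27 42 87] [53 26 32 32 32 33 28 46 95]
282 [85 46 38 35 36 36 39 68 92] [55 38 30 34 33 32 42 73 94]
284 [85 52 42 37 43 37 44 76 86] [53 49 38 38 38 41 44 82 95]
286 [47 49 50 48 62 51 51 55 84] [54 55 51 49 64 56 54 58 93]
288 [54 53 53 53 63 57 51 60 89] [57 54 56 53 71 60 56 65 94]
290 [60 51 54 49 50 49 48 88 91] [ 53  56  48  50  59  54  54  91 103]
```

```bash
python3 - <<'E'
from h import *
T=np.array([478,-205.4,94.]);a=np.radians(-11.7)
x=np.array([np.cos(a),np.sin(a),0]);y=np.array([np.sin(a),-np.cos(a),0])
out=[]
for n,(c0,r0,w,h) in {"top":(285,210,130,120),"side":(200,160,173,160)}.items():
    p=viewer.grab_frame(n);im=p["pixels"][r0:r0+h,c0:c0+w,::-1];f=600/h*0.66
    im=cv2.resize(im,None,fx=f,fy=f,interpolation=2)
    for z,col in((79,(0,255,255)),):
        P=np.array([(proj(p,T+i*x+j*y+[0,0,z])-[c0,r0]+.5)*f for i,j in((-38,-89),(38,-89),(38,89),(-38,89))])
        cv2.polylines(im,[P.astype(int)],True,col,1)
    for j in(-1,1):
        P=np.array([(proj(p,T+i*x+j*k*y)-[c0,r0]+.5)*f for i,k in((-16,5),(16,5),(16,18),(-16,18))])
        cv2.polylines(im,[P.astype(int)],True,(0,0,255),1)
    out.append(im[:395,:400])
cv2.imwrite("pics/o.png",np.hstack(out));print([o.shape for o in out],env.state()["qpos"])
E
```

```text
[(395, 400, 3), (395, 400, 3)] [-2.45218727e+01  1.77499295e+01  1.04379125e+02 -4.87012411e-03
  5.78743950e+01  7.71828034e+01]
```

View pics/o.png

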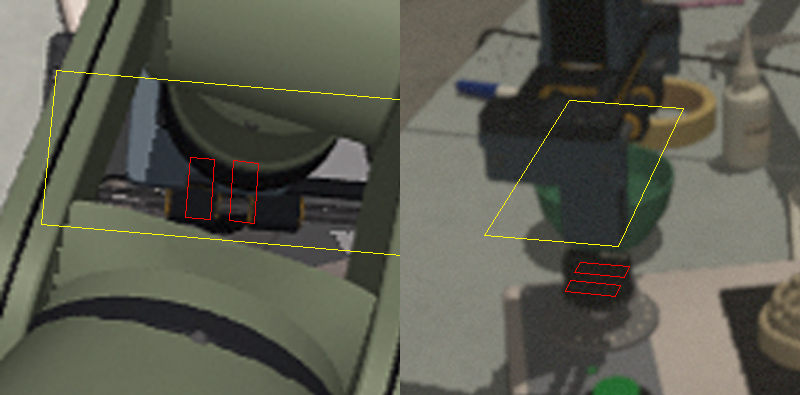

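The gripper really sits about 35 mm higher in the pictures than the reported TCP, and the fingers closed above the bar with nothing between them. I reopen, lower in small steps while watching the force, and try again.

apply_moves(delta_pos=[[0,0,0],[0,0,0],[0,0,0],[0,0,0],[0,0,0],[0,0,0]], rot=[[0,0,0],[0,0,0],[0,0,0],[0,0,0],[0,0,0],[0,0,0]], hand=[0.38,0.38,0.38,0.38,0.38,0.38])

```text
time_s: 4.3
ee_pos: [478.0, -205.4, 94.1]
ee_rot: [180.0, -0.0, -11.7]
force: [0.8, -0.5, 0.2]
gripper_width: 35.0
gripper_force: 0.0
```

apply_moves(delta_pos=[[0,0,-0.03],[0,0,-0.05],[0,0,-0.08],[0,0,-0.1],[0,0,-0.1],[0,0,-0.1]], rot=[[0,0,0],[0,0,0],[0,0,0],[0,0,0],[0,0,0],[0,0,0]], hand=[0.38,0.38,0.38,0.38,0.38,0.38])

```text
time_s: 4.8
ee_pos: [477.9, -205.4, 81.8]
ee_rot: [-180.0, 0.0, -11.7]
force: [1.2, 0.4, -0.6]
gripper_width: 34.6
gripper_force: 0.0
```

apply_moves(delta_pos=[[0,0,-0.03],[0,0,-0.05],[0,0,-0.08],[0,0,-0.1],[0,0,-0.1]], rot=[[0,0,0],[0,0,0],[0,0,0],[0,0,0],[0,0,0]], hand=[0.38,0.38,0.38,0.38,0.38])

```text
time_s: 5.22
ee_pos: [477.5, -205.2, 69.4]
ee_rot: [-180.0, 0.1, -11.7]
force: [0.4, -0.1, 0.5]
gripper_width: 34.7
gripper_force: 0.0
```

apply_moves(delta_pos=[[0,0,0],[0,0,0],[0,0,0],[0,0,0],[0,0,0],[0,0,0],[0,0,0]], rot=[[0,0,0],[0,0,0],[0,0,0],[0,0,0],[0,0,0],[0,0,0],[0,0,0]], hand=[0.1,0.1,0.1,0.1,0.1,0.1,0.1], newtons=8)

```text
time_s: 5.8
ee_pos: [478.1, -205.9, 70.3]
ee_rot: [180.0, -0.0, -11.7]
force: [-0.6, -0.9, 1.4]
gripper_width: 13.8
gripper_force: 8.0
```

Gripped: 13.8 mm wide at 8 N. I reopen a little and go deeper for a better hold, with feel.

apply_moves(delta_pos=[[0,0,0],[0,0,0],[0,0,0],[0,0,-0.03],[0,0,-0.06],[0,0,-0.08],[0,0,-0.08],[0,0,-0.08]], rot=[[0,0,0],[0,0,0],[0,0,0],[0,0,0],[0,0,0],[0,0,0],[0,0,0],[0,0,0]], hand=[0.25,0.25,0.25,0.25,0.25,0.25,0.25,0.25])

```text
time_s: 6.47
ee_pos: [477.8, -205.3, 60.1]
ee_rot: [-180.0, 0.0, -11.7]
force: [0.2, -0.5, 1.0]
gripper_width: 22.8
gripper_force: 0.0
```

```bash
cat > st.py <<'E'
from h import *
np.set_printoptions(precision=2,suppress=True)
F=[];T=[];Z=[];Y=[]
for i in range(4):
    s=env.state();F.append(s["force"]);T.append(s["torque"]);Z.append(s["ee_pos"]);Y.append(s["ee_rot"][2]);viewer.grab_frame("side")
print("F",np.mean(F,0),"T",np.mean(T,0),"pos",np.mean(Z,0),"yaw",np.mean(Y),"w",s["gripper_width"],s["gripper_force"],s["time_s"],s["qpos"][5])
E
python3 st.py
```

```text
F [ 0.31 -0.29  0.48] T [ 0.04  0.02 -0.03] pos [ 477.98 -205.4    60.36] yaw -11.700253550728346 w 23.109900270085 0.0 6.6167 77.18381933785068
```

apply_moves(delta_pos=[[0,0,-0.01],[0,0,-0.02],[0,0,-0.025],[0,0,-0.025]], rot=[[0,0,0],[0,0,0],[0,0,0],[0,0,0]], hand=[0.25,0.25,0.25,0.25])

```text
time_s: 7.0
ee_pos: [478.2, -205.6, 58.2]
ee_rot: [180.0, -0.0, -11.7]
force: [-0.9, 1.1, 5.2]
gripper_width: 22.8
gripper_force: 2.6
```

apply_moves(delta_pos=[[0,0,-0.008],[0,0,-0.016],[0,0,-0.016]], rot=[[0,0,0],[0,0,0],[0,0,0]], hand=[0.25,0.25,0.25])

```text
time_s: 7.25
ee_pos: [478.2, -205.5, 56.5]
ee_rot: [180.0, -0.1, -11.7]
force: [-1.4, 1.0, 7.7]
gripper_width: 23.2
gripper_force: 3.4
```

apply_moves(delta_pos=[[0,0,0],[0,0,0],[0,0,0],[0,0,0],[0,0,0]], rot=[[0,0,0],[0,0,0],[0,0,0],[0,0,0],[0,0,0]], hand=[0.1,0.1,0.1,0.1,0.1], newtons=15)

```text
time_s: 7.67
ee_pos: [478.4, -206.0, 56.5]
ee_rot: [179.9, -0.1, -11.7]
force: [-1.3, -0.2, 5.8]
gripper_width: 13.8
gripper_force: 16.5
```

```bash
python3 st.py
```

```text
F [-0.76 -0.68  5.89] T [-0.03  0.28 -0.03] pos [ 478.41 -206.04   56.52] yaw -11.691303663051409 w 13.753997841613572 16.541353901848197 7.8167 77.18472494903175
```

apply_moves(delta_pos=[[0,0,-0.004],[0,0,-0.008],[0,0,-0.008]], rot=[[0,0,0],[0,0,0],[0,0,0]], hand=[0.1,0.1,0.1])

```text
time_s: 8.12
ee_pos: [478.4, -206.0, 55.7]
ee_rot: [179.9, -0.1, -11.7]
force: [-1.4, -0.3, 7.4]
gripper_width: 13.7
gripper_force: 16.7
```

apply_moves(delta_pos=[[0,0,-0.004],[0,0,-0.008],[0,0,-0.008]], rot=[[0,0,0],[0,0,0],[0,0,0]], hand=[0.1,0.1,0.1])

```text
time_s: 8.37
ee_pos: [478.4, -206.0, 54.9]
ee_rot: [179.9, -0.1, -11.7]
force: [-2.5, -0.8, 7.9]
gripper_width: 13.6
gripper_force: 16.7
```

apply_moves(delta_pos=[[0,0,-0.004],[0,0,-0.008],[0,0,-0.008]], rot=[[0,0,0],[0,0,0],[0,0,0]], hand=[0.1,0.1,0.1])

```text
time_s: 8.62
ee_pos: [478.4, -206.0, 53.9]
ee_rot: [179.9, -0.1, -11.7]
force: [-1.5, -0.4, 8.3]
gripper_width: 13.9
gripper_force: 16.7
```

apply_moves(delta_pos=[[0,0,-0.004],[0,0,-0.008],[0,0,-0.008]], rot=[[0,0,0],[0,0,0],[0,0,0]], hand=[0.1,0.1,0.1])

```text
time_s: 8.87
ee_pos: [478.4, -206.0, 53.1]
ee_rot: [179.9, -0.1, -11.7]
force: [-1.4, -0.1, 8.1]
gripper_width: 14.0
gripper_force: 16.8
```

apply_moves(delta_pos=[[0,0,-0.004],[0,0,-0.008],[0,0,-0.008]], rot=[[0,0,0],[0,0,0],[0,0,0]], hand=[0.1,0.1,0.1])

```text
time_s: 9.12
ee_pos: [478.4, -206.0, 52.0]
ee_rot: [179.9, -0.1, -11.7]
force: [-1.5, -0.4, 8.3]
gripper_width: 13.7
gripper_force: 16.8
```

apply_moves(delta_pos=[[0,0,-0.004],[0,0,-0.008],[0,0,-0.008]], rot=[[0,0,0],[0,0,0],[0,0,0]], hand=[0.1,0.1,0.1])

```text
time_s: 9.37
ee_pos: [478.4, -206.0, 51.2]
ee_rot: [179.9, -0.1, -11.7]
force: [-2.3, -0.1, 9.1]
gripper_width: 14.1
gripper_force: 16.8
```

apply_moves(delta_pos=[[0,0,-0.004],[0,0,-0.008],[0,0,-0.008]], rot=[[0,0,0],[0,0,0],[0,0,0]], hand=[0.1,0.1,0.1])

```text
time_s: 9.62
ee_pos: [478.4, -206.0, 50.2]
ee_rot: [179.9, -0.1, -11.7]
force: [-2.2, -0.4, 8.6]
gripper_width: 13.6
gripper_force: 16.8
```

apply_moves(delta_pos=[[0,0,-0.004],[0,0,-0.008],[0,0,-0.008]], rot=[[0,0,0],[0,0,0],[0,0,0]], hand=[0.1,0.1,0.1])

```text
time_s: 9.87
ee_pos: [478.4, -206.0, 49.3]
ee_rot: [179.9, -0.1, -11.7]
force: [-2.4, -0.7, 9.2]
gripper_width: 13.6
gripper_force: 16.8
```

apply_moves(delta_pos=[[0,0,-0.004],[0,0,-0.008],[0,0,-0.008]], rot=[[0,0,0],[0,0,0],[0,0,0]], hand=[0.1,0.1,0.1])

```text
time_s: 10.12
ee_pos: [478.4, -206.0, 48.4]
ee_rot: [179.9, -0.1, -11.7]
force: [-2.7, 0.8, 10.5]
gripper_width: 13.7
gripper_force: 16.9
```

apply_moves(delta_pos=[[0,0,-0.003],[0,0,-0.006],[0,0,-0.006]], rot=[[0,0,0],[0,0,0],[0,0,0]], hand=[0.1,0.1,0.1])

```text
time_s: 10.37
ee_pos: [478.4, -206.0, 47.8]
ee_rot: [179.9, -0.1, -11.7]
force: [-2.9, -0.9, 10.0]
gripper_width: 13.6
gripper_force: 16.9
```

```bash
python3 st.py
```

```text
F [-2.29 -0.49 10.25] T [ 0.04  0.53 -0.06] pos [ 478.43 -206.02   47.74] yaw -11.692697145478935 w 14.031340509254576 16.901311576366425 10.5167 77.18814021358016
```

apply_moves(delta_pos=[[0,0,-0.003],[0,0,-0.006],[0,0,-0.006]], rot=[[0,0,0],[0,0,0],[0,0,0]], hand=[0.1,0.1,0.1])

```text
time_s: 10.82
ee_pos: [478.5, -206.0, 47.4]
ee_rot: [179.9, -0.1, -11.7]
force: [-3.2, 0.5, 12.0]
gripper_width: 14.2
gripper_force: 17.1
```

```bash
python3 st.py
```

```text
F [-3.04  0.57 12.29] T [ 0.11  0.67 -0.03] pos [ 478.45 -206.04   47.35] yaw -11.691365472834914 w 13.99936098065655 17.111320523545146 10.9667 77.18772215904981
```

apply_moves(delta_pos=[[0,0,-0.003],[0,0,-0.003]], rot=[[0,0,0],[0,0,0]], hand=[0.1,0.1])

```text
time_s: 11.18
ee_pos: [478.5, -206.1, 47.2]
ee_rot: [179.9, -0.1, -11.7]
force: [-2.9, -0.1, 13.8]
gripper_width: 13.8
gripper_force: 17.3
```

```bash
python3 st.py
```

```text
F [-2.75 -0.17 14.12] T [ 0.13  0.7  -0.02] pos [ 478.46 -206.05   47.17] yaw -11.694317757810914 w 13.84541344638013 17.25919520482421 11.3333 77.19023969426726
```

Bottomed: 14 N total, ~11.5 mm in. I start turning anticlockwise, checking that it is unlocked.

apply_moves(delta_pos=[[0,0,0],[0,0,0],[0,0,0],[0,0,0],[0,0,0]], rot=[[0,0,0.03],[0,0,0.06],[0,0,0.09],[0,0,0.12],[0,0,0.12]], hand=[0.1,0.1,0.1,0.1,0.1])

```text
time_s: 11.8
ee_pos: [478.5, -205.8, 47.1]
ee_rot: [179.9, -0.1, -1.3]
force: [-3.9, 0.9, 13.0]
gripper_width: 13.8
gripper_force: 16.7
```

```bash
python3 st.py
```

```text
F [-3.06  0.87 13.61] T [ 0.28  0.67 -0.07] pos [ 478.48 -205.82   47.14] yaw -1.367903958850739 w 14.103256220951128 16.72477863729 11.95 66.87912554718052
```

apply_moves(delta_pos=[[0,0,0],[0,0,0],[0,0,0],[0,0,0],[0,0,0],[0,0,0],[0,0,0],[0,0,0]], rot=[[0,0,0.06],[0,0,0.12],[0,0,0.18],[0,0,0.24],[0,0,0.3],[0,0,0.36],[0,0,0.42],[0,0,0.42]], hand=[0.1,0.1,0.1,0.1,0.1,0.1,0.1,0.1])

```text
time_s: 12.67
ee_pos: [478.3, -205.1, 47.1]
ee_rot: [180.0, -0.1, 34.8]
force: [-3.8, 2.8, 16.0]
gripper_width: 14.1
gripper_force: 16.9
```

```bash
python3 st.py
```

```text
F [-3.27  2.04 14.53] T [ 0.62  0.64 -0.09] pos [ 478.24 -205.12   47.09] yaw 34.72331495589307 w 13.81095439147078 16.95988174541526 12.8167 30.78214131321717
```

apply_moves(delta_pos=[[0,0,0],[0,0,0],[0,0,0],[0,0,0],[0,0,0],[0,0,0],[0,0,0]], rot=[[0,0,0.05],[0,0,0.1],[0,0,0.12],[0,0,0.13],[0,0,0.14],[0,0,0.15],[0,0,0.15]], hand=[0.1,0.1,0.1,0.1,0.1,0.1,0.1])

```text
time_s: 13.45
ee_pos: [478.1, -204.9, 47.1]
ee_rot: [180.0, -0.1, 47.6]
force: [-4.3, 3.7, 14.2]
gripper_width: 13.9
gripper_force: 16.9
```

```bash
python3 st.py
```

```text
F [-3.57  2.94 14.55] T [0.69 0.64 0.1 ] pos [ 478.11 -204.93   47.1 ] yaw 47.60329563649934 w 14.024685019870883 16.836959674187142 13.6 17.861566256836966
```

apply_moves(delta_pos=[[0,0,0],[0,0,0],[0,0,0],[0,0,0]], rot=[[0,0,0.008],[0,0,0.016],[0,0,0.016],[0,0,0.016]], hand=[0.1,0.1,0.1,0.1])

```text
time_s: 13.98
ee_pos: [478.0, -204.9, 47.0]
ee_rot: [180.0, -0.1, 48.9]
force: [-3.9, 2.7, 14.6]
gripper_width: 13.7
gripper_force: 17.2
```

```bash
python3 st.py
```

```text
F [-3.54  2.66 14.94] T [ 0.72  0.77 -0.09] pos [ 478.04 -204.9    47.06] yaw 48.93433611104002 w 13.912998525131252 17.202291709036217 14.1333 16.515937880590222
```

Zero click found at yaw ≈48.3° (the detent torque changes sign there). Now four clicks clockwise, to about -31.7°.

apply_moves(delta_pos=[[0,0,0],[0,0,0],[0,0,0],[0,0,0],[0,0,0],[0,0,0],[0,0,0],[0,0,0],[0,0,0]], rot=[[0,0,-0.06],[0,0,-0.12],[0,0,-0.18],[0,0,-0.24],[0,0,-0.3],[0,0,-0.36],[0,0,-0.42],[0,0,-0.47],[0,0,-0.47]], hand=[0.1,0.1,0.1,0.1,0.1,0.1,0.1,0.1,0.1])

```text
time_s: 14.93
ee_pos: [478.4, -205.7, 47.1]
ee_rot: [179.9, -0.1, 8.4]
force: [-2.9, 1.5, 13.6]
gripper_width: 14.0
gripper_force: 18.9
```

```bash
python3 st.py
```

```text
F [-2.86  0.88 14.  ] T [ 0.31  0.7  -0.21] pos [ 478.42 -205.65   47.11] yaw 8.508710319144795 w 13.693135875842243 18.922966664322303 15.0833 56.92841981693731
```

apply_moves(delta_pos=[[0,0,0],[0,0,0],[0,0,0],[0,0,0],[0,0,0],[0,0,0],[0,0,0],[0,0,0],[0,0,0],[0,0,0]], rot=[[0,0,-0.06],[0,0,-0.12],[0,0,-0.18],[0,0,-0.24],[0,0,-0.3],[0,0,-0.36],[0,0,-0.42],[0,0,-0.468],[0,0,-0.468],[0,0,-0.468]], hand=[0.1,0.1,0.1,0.1,0.1,0.1,0.1,0.1,0.1,0.1])

```text
time_s: 15.97
ee_pos: [478.3, -206.5, 47.1]
ee_rot: [179.9, -0.1, -31.6]
force: [-3.5, -1.3, 14.0]
gripper_width: 14.1
gripper_force: 18.3
```

```bash
python3 st.py
```

```text
F [-3.67 -1.4  13.93] T [-0.1   0.89 -0.11] pos [ 478.27 -206.45   47.14] yaw -31.629525499034653 w 13.757424231397 18.26430984541446 16.1167 97.14267914988166
```

apply_moves(delta_pos=[[0,0,0],[0,0,0],[0,0,0],[0,0,0],[0,0,0.05],[0,0,0.1],[0,0,0.14],[0,0,0.14]], rot=[[0,0,0],[0,0,0],[0,0,0],[0,0,0],[0,0,0],[0,0,0],[0,0,0],[0,0,0]], hand=[0.22,0.22,0.22,0.22,0.22,0.26,0.3,0.4])

```text
time_s: 16.83
ee_pos: [478.3, -205.5, 62.7]
ee_rot: [-180.0, -0.1, -31.6]
force: [0.2, 0.1, -0.3]
gripper_width: 31.4
gripper_force: 0.0
```

apply_moves(delta_pos=[[0,0,0.2],[0,0,0.5],[0,0,0.8],[0,0,0.8]], rot=[[0,0,0],[0,0,0],[0,0,0],[0,0,0]], hand=[0.4,0.4,0.4,0.4])

```text
time_s: 17.17
ee_pos: [481.9, -207.0, 164.3]
ee_rot: [-179.9, -0.7, -31.6]
force: [0.6, -0.5, 0.0]
gripper_width: 36.4
gripper_force: 0.0
```

apply_moves(delta_pos=[[0.05,-0.34,0],[0.1,-0.68,0],[0.125,-0.866,0],[0.125,-0.866,0],[0.125,-0.866,0],[0.125,-0.866,0]], rot=[[0,0,0.06],[0,0,0.12],[0,0,0.18],[0,0,0.24],[0,0,0.24],[0,0,0.24]], hand=[0,0,0,0,0,0])

```text
time_s: 17.67
ee_pos: [492.5, -309.0, 157.0]
ee_rot: [-179.9, 0.1, -11.2]
force: [-0.1, 0.9, -0.3]
gripper_width: 0.9
gripper_force: 0.0
```

```bash
python3 - <<'E'
from h import *
p=viewer.grab_frame("top");q=viewer.grab_frame("side");s=env.state();print(s["ee_pos"],s["ee_rot"],s["gripper_width"],s["time_s"])
a=cv2.resize(p["pixels"][230:310,310:390,::-1],(400,400),interpolation=2)
b=cv2.resize(q["pixels"][220:340,230:350,::-1],(400,400),interpolation=2)
cv2.imwrite("pics/v.png",np.hstack([a,b]))
E
```

```text
[ 492.70357763 -308.47673131  157.54845838] [-1.79971712e+02  5.12412135e-02 -1.10716706e+01] 0.6225444481118599 17.7667
```

View pics/v.png

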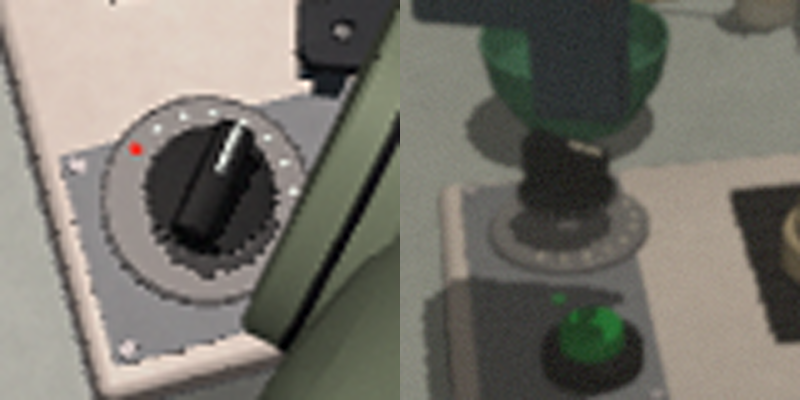

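The white line now points at the fourth dot after red, (240,125) in the left crop, and the stone model and button are undisturbed. Next is the button.

apply_moves(delta_pos=[[0,0,-0.3],[0,0,-0.6],[0,0,-0.75],[0,0,-0.8],[0,0,-0.8],[0,0,-0.8]], rot=[[0,0,0],[0,0,0],[0,0,0],[0,0,0],[0,0,0],[0,0,0]], hand=[0,0,0,0,0,0])

```text
time_s: 18.27
ee_pos: [493.8, -309.4, 63.0]
ee_rot: [180.0, -0.1, -11.0]
force: [0.7, 0.3, 1.3]
gripper_width: 0.5
gripper_force: 0.0
```

apply_moves(delta_pos=[[0,0,-0.02],[0,0,-0.04],[0,0,-0.055],[0,0,-0.055]], rot=[[0,0,0],[0,0,0],[0,0,0],[0,0,0]], hand=[0,0,0,0])

```text
time_s: 18.6
ee_pos: [493.5, -309.6, 55.9]
ee_rot: [180.0, -0.1, -11.0]
force: [0.2, -0.5, 1.1]
gripper_width: 0.6
gripper_force: 0.7
```

Near contact. I press on in steps.

apply_moves(delta_pos=[[0,0,-0.01],[0,0,-0.02],[0,0,-0.03],[0,0,-0.03]], rot=[[0,0,0],[0,0,0],[0,0,0],[0,0,0]], hand=[0,0,0,0])

```text
time_s: 18.93
ee_pos: [493.5, -309.7, 52.0]
ee_rot: [180.0, -0.1, -11.0]
force: [0.3, 0.6, 3.7]
gripper_width: 0.3
gripper_force: 1.9
```

apply_moves(delta_pos=[[0,0,-0.01],[0,0,-0.015],[0,0,-0.015]], rot=[[0,0,0],[0,0,0],[0,0,0]], hand=[0,0,0])

```text
time_s: 19.18
ee_pos: [493.5, -309.7, 50.2]
ee_rot: [180.0, -0.1, -11.0]
force: [0.9, -0.5, 4.8]
gripper_width: 0.6
gripper_force: 2.4
```

apply_moves(delta_pos=[[0,0,-0.006],[0,0,-0.012],[0,0,-0.012],[0,0,-0.012]], rot=[[0,0,0],[0,0,0],[0,0,0],[0,0,0]], hand=[0,0,0,0])

```text
time_s: 19.52
ee_pos: [493.5, -309.7, 50.1]
ee_rot: [180.0, -0.1, -11.0]
force: [-0.3, 1.5, 11.6]
gripper_width: 0.8
gripper_force: 5.9
```

Bottomed at 11.6 N with no more travel. I lift clear and check.

apply_moves(delta_pos=[[0,0,0.05],[0,0,0.2],[0,0,0.5],[0,0,0.8],[0,0,0.8]], rot=[[0,0,0],[0,0,0],[0,0,0],[0,0,0],[0,0,0]], hand=[0,0,0,0,0])

```text
time_s: 19.93
ee_pos: [496.1, -311.5, 150.9]
ee_rot: [179.7, -0.6, -11.0]
force: [1.1, -0.8, 1.7]
gripper_width: 0.4
gripper_force: 0.0
```

apply_moves(delta_pos=[[-0.2,-0.25,0.1],[-0.4,-0.5,0.2],[-0.6,-0.7,0.2],[-0.6,-0.7,0.2],[-0.6,-0.7,0.2]], rot=[[0,0,0],[0,0,0],[0,0,0],[0,0,0],[0,0,0]], hand=[0,0,0,0,0])

```text
time_s: 20.35
ee_pos: [419.4, -393.9, 167.7]
ee_rot: [-179.9, 0.1, -11.2]
force: [0.7, 0.2, 0.0]
gripper_width: 0.6
gripper_force: 0.0
```

```bash
python3 - <<'E'
from h import *
p=viewer.grab_frame("top");q=viewer.grab_frame("side")
a=cv2.resize(p["pixels"][170:310,300:440,::-1],(400,400),interpolation=2)
b=cv2.resize(q["pixels"][220:360,220:360,::-1],(400,400),interpolation=2)
cv2.imwrite("pics/z.png",np.hstack([a,b]))
E
```

```text
(no output)
```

View pics/z.png

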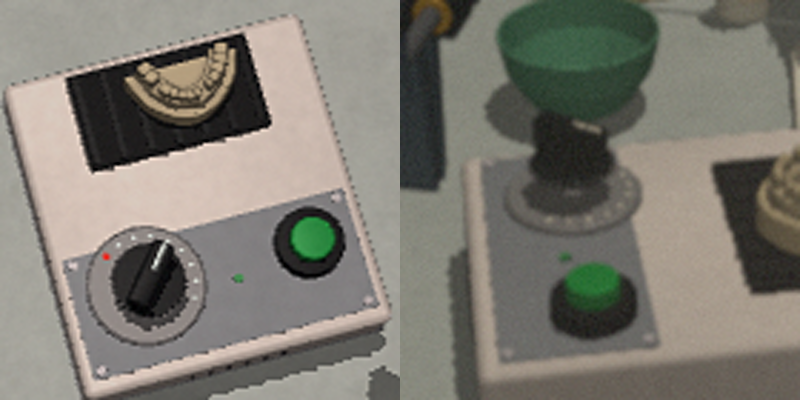

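The knob line points at the fourth dot after red, (167,242) in the left crop. The button is out again and the stone model and bowl are in place. I hand it in.

```bash
python3 -c "
from h import *
print(env.job_done())"
```

```text
the job is handed in; nothing more can be done
None
```

The knob was zeroed and set on the fourth click, the start button was then pressed fully and released, the stone model and bowl look undisturbed in the last picture, and the job is handed in (no verdict came back).

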